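Put the wide varnish brush into its keeper

ROBOT

A 6-joint arm with a two-finger parallel gripper is mounted at the origin on the work surface. World frame = base frame: x ahead of the robot, y to its left, z up, the work surface at z = 0. Lengths are in m, angles in rad, forces in N, time in s.
With the tool pointing down it reaches from about 0.375 to 0.925 m from the base axis. Payload 5.7 kg.
Tool frame: the origin (TCP) lies midway between the tips of the shut fingers; the grasp point (between the pads) lies 19 mm behind it; z points along the fingers, x is the direction in which the jaws open and shut, and the axes are right-handed (so a half turn about z gives the same grasp; the last joint's range is limited). The gripper opens to 88 mm and grips with 3 to 60 N. Pads are 20 mm wide; open, the fingers measure 115 mm over their backs; the gripper's body (75 mm by 178 mm) begins 61 mm behind the grasp point.
Start: joints at [-1.254, 0.359, 1.51, -0, 1.272, -0.115], TCP at [0.251, -0.545, 0.223] pointing down, gripper open.
Joint ranges: [-2.97, 2.97], [-1.01, 2.36], [0.21, 2.38], [-0.96, 4.11], [0.2, 2.71], [-2.98, 2.98]. Speed limits (rad/s): [2.39, 2.39, 3.14, 3.14, 3.14, 3.14].

INTERFACE

Orientations are given as a unit quaternion [x, y, z, w].
In Python, from bench import move_ptp, servo_line, goto_joints, move_gripper, sleep, inverse_kinematics, capture, PlanningError, close_job, spot_in, silhouettes, current_clock, current_joint_pos, current_qvel, current_joint_torque, current_position, current_orientation, current_force, current_torque, current_finger_gap gives the robot as it stands. Calls block until the motion is done:
- move_ptp(position, orientation): joint-space move of the TCP to a pose.
- servo_line(position, orientation=None, rate=0.15, contact_N=None): straight line of the TCP; orientation=None keeps the orientation; rate is the mean speed in m/s. With contact_N (N) it stops when the force on the tool has changed by that much, and returns True; else False.
- goto_joints(angles): joint-space move.
- move_gripper(opening): finger opening in m; the grip force is fixed at half the most; returns when the fingers have stopped.
- sleep(seconds).
- inverse_kinematics(position, orientation): joint angles nearest the present ones, or None.
- capture(name): name is "side" or "top"; returns a dict with "image" (480x640x3 uint8, blue, green, red), "range_z" (480x640 float32, m along the optical axis (not along the pixel's ray), 0 where there is no reading), "intrinsics" (3x3 intrinsics, pixels), "R" (3x3) and "t" (3): a world point X has camera coordinates R X + t. Camera axes: x right, y down, z forward; pixel columns grow to the right and rows downward; lengths in m; the calibration is good to about 2 mm. A picture is of the moment at which its call begins.
A pose or a line that the arm cannot do raises PlanningError and nothing moves.
- close_job(): hands the job in, once; it reports no verdict.
Trained networks look in the newest picture that a camera, given by its name, has taken for a name from the list of things; names that differ only in an ending like _2 or _b are one class to them, and where a whole thing is asked for, a point or a joint stands for the part that bears it (a point fixed in the world has none). Each returns a list of dicts, best first, with "conf" (0 to 1); they miss things now and then, are a little off and sometimes report something else, mostly with a low value. They report only what shows in the picture. A call takes as long as a camera call. They do not tell look-alikes from the thing itself.
- spot_in(camera, query): "xy" ([column, row] in pixels, amid what is visible of it).
- silhouettes(camera, query): "region" (480x640 bool, what is visible of it) and "xy" ([column, row] in pixels, amid what is visible of it).
Readings, each from a call of its own:
- current_clock(): time.
- current_joint_pos(): joint angles.
- current_qvel(): joint speeds.
- current_joint_torque(): joint torques, N m.
- current_position(): TCP position.
- current_orientation(): TCP orientation.
- current_force(): force on the tool from outside, world axes, zero at the start.
- current_torque(): the same for the moment, N m.
- current_finger_gap(): finger opening in m.
Only numpy, scipy, OpenCV 4.12 (cv2) and the standard library are available. Lean on these libraries where they do the work, as an engineer would, in place of code of your own. Each camera call takes 0.05 s, during which the arm holds its last target.

TASK

Two brushes lie with their handles pushed under the low shelf: take the wider one by its head, draw it fully out, lay it flat on the table and let go. Then take it by the handle and lower it, without dropping it, into the wooden brush keeper: the whole head flat on the floor of the walled pocket, the handle out through the gap and along the rail. Leave the narrow brush where it lies.

Things in the scene. Friction and masses are not known exactly. Their poses are not given: they have to be found in the camera images.
- wide_brush: Wider flat brush, 210 mm long, 0.15 kg, lying flat. Head 90 long, 54 wide, 28 thick (dark bristles, steel ferrule); wooden handle 120 long, 26 wide, 24 thick, undersides level. Origin: underside, middle of the head. x from bristles to handle (bristle tips -45, ferrule +5 to +45, handle +45 to +165 mm), y across, z up. At first the handle is under the shelf, only the head sticks out in front.
- narrow_brush: Narrow brush, to be left alone: length, thickness, handle, origin and axes as the wide one's, but its head is only 30 mm wide. It too lies with its handle under the shelf, to the left or the right of the wide one, about 150 to 190 mm from it, middle to middle.
- shelf: Fixed low grey shelf, 380 mm wide (y), 170 deep (x); board 12 thick, underside 38 and top 50 mm above the table, a leg at each end, open in front and behind. Origin: on the table under the middle of the front edge; x points into the shelf, away from the robot, y along the edge, z up. A jar (65 tall) and a tin stand on its rear half.
- keeper: Fixed plywood keeper, open above. Origin: on the table under the pocket's middle; x from pocket to handle rail, y across, z up. Pocket 110 (x) by 74 mm (y) inside, floor 10 and tops of its 8 mm walls 50 mm above the table; a 46 mm gap for the handle in the wall at x +55 to +63. Rail 20 wide, top 10 mm above the table, x +63 to +163, bare table beside it. No room for fingers beside the wide head.
There are look-alikes about, which are no part of the job. Leave any green or red look-alike of the wide_brush alone.

How it is judged:
On the way:
1. the wide brush is out from under the shelf (handle end at most 10 mm under it), flat on the table and let go ((x of wide_brush in the frame of shelf below -0.155 m or y of wide_brush in the frame of shelf above 0.23 m or y of wide_brush in the frame of shelf below -0.23 m) and height (world z) of wide_brush below 0.008 m and angle between wide_brush's own z axis and vertical below 0.12 rad and linear speed of wide_brush below 0.03 m/s and contact force between wide_brush and the fingers below 0.3 N), for 0.1 s.
At the end, for the whole second after the job is handed in: The wide brush is at rest in the keeper: middle of its head within 15 mm of the pocket's middle each way, its underside within 6 mm of the pocket floor, level within 6 degrees, along the keeper within 15 degrees, handle over the rail; the narrow brush is within 30 mm of where it started (x of wide_brush in the frame of keeper between -0.015 and 0.015 m and y of wide_brush in the frame of keeper between -0.015 and 0.015 m and z of wide_brush in the frame of keeper between 0.006 and 0.016 m and angle between the x axis of wide_brush and the x axis of keeper, either way round below 0.26 rad and angle between wide_brush's own z axis and vertical below 0.1 rad and linear speed of wide_brush below 0.02 m/s and distance of narrow_brush from where it was at the start of the episode below 0.03 m); the robot touches nothing.
It fails at once if the wide brush is dropped into the keeper (falls faster than 0.5 m/s, about a 13 mm fall, inside the pocket) (horizontal distance between wide_brush and keeper below 0.05 m and z of wide_brush in the frame of keeper below 0.05 m and linear speed of wide_brush above 0.5 m/s).
It fails at once if the narrow brush is moved by more than 30 mm (distance of narrow_brush from where it was at the start of the episode above 0.03 m).
It also fails if it takes over 50 s, if anything falls off the work surface, if the arm or the gripper's body presses on something with over 40 N, if the wrist force passes 120 N, or if a joint passes its speed limit or range.

## Working session

There is one attempt and no reset: what is moved stays moved. The work goes in short steps, each a Python script; the robot and the scene stay as the last script left them, time stands still between calls to the robot, and variables do not carry over. Pictures are saved under pics/ and viewed, and the job is handed in when it is done.

```bash
mkdir -p pics; ls; cat > h.py <<'E'
import numpy as np, cv2
from bench import *
def back(c,u,v,z=None,plane=None):
    K=c["intrinsics"];R=c["R"];t=c["t"]
    d=np.linalg.inv(K)@np.array([u,v,1.0])
    if plane is None:
        return R.T@(d*z-t)
    o=-R.T@t; w=R.T@d
    return o+w*(plane-o[2])/w[2]
def cloud(c):
    K=c["intrinsics"];Z=c["range_z"]
    v,u=np.mgrid[0:480,0:640]
    P=np.stack([(u-K[0,2])/K[0,0]*Z,(v-K[1,2])/K[1,1]*Z,Z],-1)
    return (P-c["t"])@c["R"]   # R^T (P-t)
def proj(c,X):
    p=c["K"] if "K" in c else c["intrinsics"]
    q=p@(c["R"]@np.asarray(X)+c["t"]); return q[:2]/q[2]
E
python3 - <<'E'
from h import *
for n in ["top","side"]:
    c=capture(n); cv2.imwrite(f"pics/{n}0.png",c["image"])
    print(n, -c["R"].T@c["t"], c["intrinsics"][0])
    for q in ["wide_brush","narrow_brush","shelf","keeper"]:
        for s in silhouettes(n,q)[:4]: 
            P=cloud(c)[s["region"]&(c["range_z"]>0)]
            print(q,round(s["conf"],2),np.round(s["xy"]),s["region"].sum(),np.round(np.median(P,0),3))
print(current_clock())
E
```

```text
pics
top [ 3.36283659e-01 -1.04531899e-03  1.17367269e+00] [564.06825915   0.         315.59813673]
wide_brush 0.61 [429. 150.] 1282 [ 0.632 -0.218  0.028]
wide_brush 0.59 [453. 322.] 1714 [ 0.272 -0.267  0.027]
wide_brush 0.58 [355. 271.] 2024 [ 0.379 -0.069  0.027]
narrow_brush 0.75 [339. 162.] 753 [ 0.599 -0.038  0.028]
shelf 0.67 [372.  97.] 13028 [ 0.733 -0.099  0.051]
keeper 0.55 [180. 231.] 3525 [0.453 0.294 0.013]
side [0.23426899 0.49191689 0.53404703] [450.10451116   0.         322.00969768]
wide_brush 0.8 [279. 152.] 1150 [ 0.633 -0.203  0.024]
wide_brush 0.79 [458. 178.] 1375 [ 0.272 -0.251  0.023]
wide_brush 0.68 [376. 225.] 2839 [ 0.377 -0.062  0.023]
shelf 0.83 [192. 183.] 10630 [ 0.719 -0.008  0.048]
keeper 0.83 [228. 386.] 10359 [0.452 0.289 0.011]
0.5
```

View pics/top0.png

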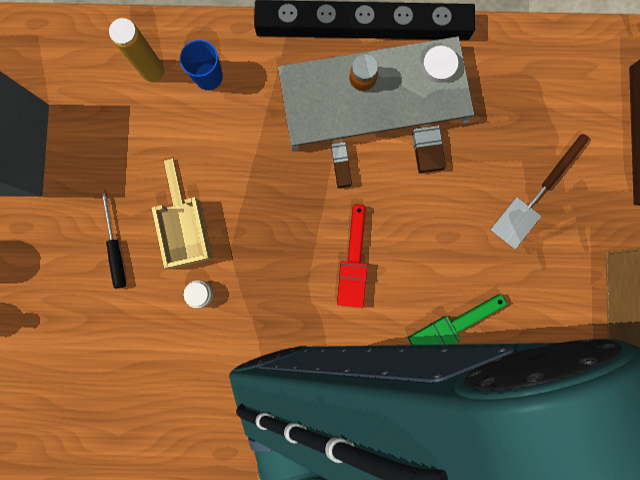

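View pics/side0.png

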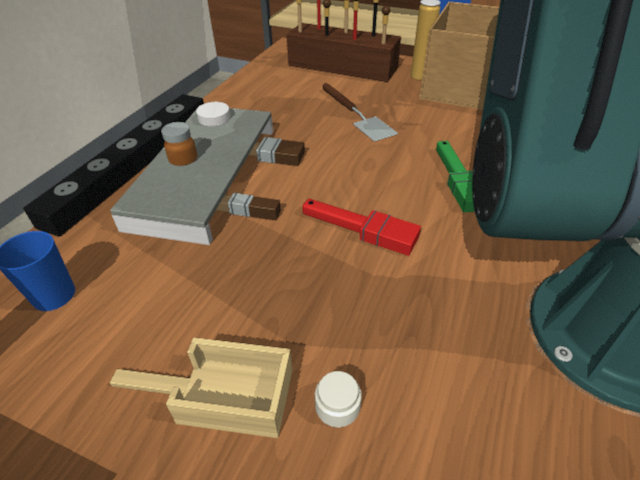

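```bash
cat >> h.py <<'E'
def rect(P):
    r=cv2.minAreaRect((P[:,:2]*1000).astype(np.float32)); b=cv2.boxPoints(r)
    return r,b
E
python3 - <<'E'
from h import *
def near(P,x,y,r,z0,z1):
    Q=P.reshape(-1,3); return Q[(np.hypot(Q[:,0]-x,Q[:,1]-y)<r)&(Q[:,2]>z0)&(Q[:,2]<z1)]
for n in ["top","side"]:
    c=capture(n);P=cloud(c);P[c["range_z"]<=0]=9
    for nm,x,y,r,a,b in [("wide",.62,-.22,.075,.023,.033),("narrow",.6,-.04,.07,.023,.033),("keepwall",.45,.29,.12,.045,.056),("keepfloor",.45,.29,.065,.006,.014),("table",.45,0.1,.05,-.02,.02),("shelftop",.733,-.1,.26,.046,.055)]:
        Q=near(P,x,y,r,a,b)
        if len(Q)<20: print(n,nm,len(Q));continue
        rr,bb=rect(Q); print(n,nm,len(Q),np.round(Q.mean(0),4),[np.round(v,1) for v in rr],np.round(bb).tolist())
        if nm=="wide":
            print(np.round(np.percentile(Q[:,2],[5,50,95]),4))
c=capture("top"); P=cloud(c)
I=c["image"]
cv2.imwrite("pics/z1.png",cv2.resize(I[110:200,390:480],None,fx=6,fy=6,interpolation=cv2.INTER_NEAREST))
cv2.imwrite("pics/z2.png",cv2.resize(I[150:280,130:230],None,fx=4.5,fy=4.5,interpolation=cv2.INTER_NEAREST))
E
```

```text
top wide 1095 [ 0.6337 -0.2201  0.0287] [array([ 637.3, -220.2]), array([97.4, 55.2]), np.float64(10.3)] [[584.0, -202.0], [594.0, -256.0], [690.0, -239.0], [680.0, -184.0]]
[0.0248 0.0288 0.0321]
top narrow 628 [ 0.5989 -0.0383  0.0285] [array([601.1, -37.8]), array([99.6, 30.1]), np.float64(9.5)] [[549.0, -31.0], [554.0, -61.0], [653.0, -44.0], [648.0, -15.0]]
top keepwall 790 [0.436  0.282  0.0508] [array([421.6, 277.7]), array([174.1,  91.8]), np.float64(14.7)] [[326.0, 300.0], [349.0, 211.0], [517.0, 255.0], [494.0, 344.0]]
top keepfloor 1548 [0.4495 0.2885 0.0109] [array([450.1, 284.4]), array([107.7, 126. ]), np.float64(81.8)] [[380.0, 240.0], [505.0, 222.0], [520.0, 329.0], [395.0, 347.0]]
top table 1786 [0.4498 0.1    0.0014] [array([450.2, 100.2]), array([98.3, 98.8]), np.float64(28.2)] [[383.0, 120.0], [430.0, 33.0], [517.0, 80.0], [470.0, 167.0]]
top shelftop 17256 [ 0.7855 -0.0967  0.0512] [array([ 814.6, -109.1]), array([304. , 418.3]), np.float64(10.7)] [[626.0, 68.0], [704.0, -343.0], [1003.0, -286.0], [925.0, 125.0]]
side wide 643 [ 0.6328 -0.2184  0.0259] [array([ 6
[... 311 characters left out ...]
-12.0]]
side keepwall 2169 [0.4355 0.2864 0.0487] [array([444.5, 283.3]), array([126.3,  91.5]), np.float64(14.6)] [[372.0, 312.0], [395.0, 223.0], [517.0, 255.0], [494.0, 343.0]]
side keepfloor 4022 [0.4538 0.2799 0.0092] [array([455.2, 289.6]), array([118.5,  84.9]), np.float64(15.2)] [[387.0, 315.0], [409.0, 233.0], [524.0, 264.0], [501.0, 346.0]]
side table 2562 [ 0.4492  0.1018 -0.0011] [array([450. , 100.4]), array([98.8, 98.6]), np.float64(25.2)] [[384.0, 124.0], [426.0, 35.0], [516.0, 77.0], [474.0, 166.0]]
side shelftop 11456 [ 0.7735 -0.0633  0.0487] [array([ 813.8, -109.7]), array([302.7, 418.5]), np.float64(10.6)] [[626.0, 68.0], [704.0, -343.0], [1001.0, -287.0], [924.0, 124.0]]
```

View pics/z1.png

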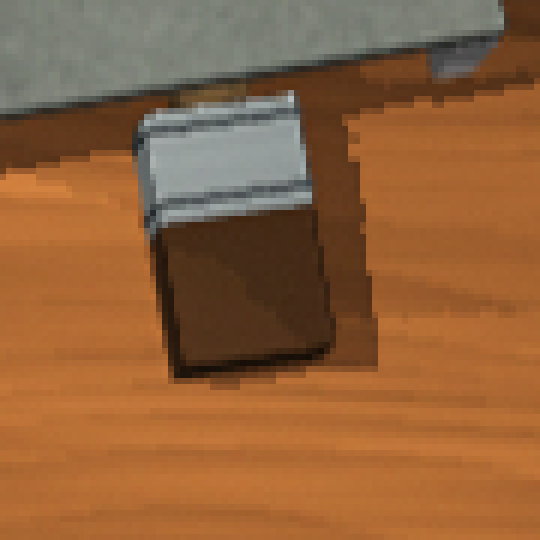

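View pics/z2.png

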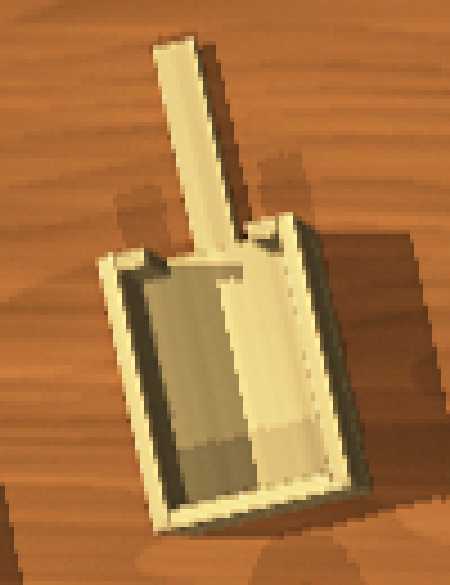

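```bash
cat >> h.py <<'E'
from scipy.spatial.transform import Rotation as Ro
def quat(yaw,pos):
    """tool down, jaws along y of a body with this yaw; pick half turn with smaller travel & j6"""
    best=None
    for s in (1,-1):
        x=s*np.array([-np.sin(yaw),np.cos(yaw),0]); z=np.array([0,0,-1.]); y=np.cross(z,x)
        q=Ro.from_matrix(np.stack([x,y,z],1)).as_quat()
        j=inverse_kinematics(list(pos),list(q))
        if j is None: continue
        k=abs(j[5])
        if best is None or k<best[0]: best=(k,q,j)
    return list(best[1]),best[2]
E
python3 - <<'E'
from h import *
th=np.radians(9.7); ex=np.array([np.cos(th),np.sin(th),0])
o=np.array([.633,-.2213,0]); g=o-0.010*ex
q,j=quat(th,g+[0,0,.15]); print(np.round(j,2))
move_ptp(list(g+[0,0,.15]),q)
servo_line(list(g+[0,0,.05]),q,rate=.15)
print(servo_line(list(g+[0,0,.006]),q,rate=.08,contact_N=8), current_position())
move_gripper(0.03); print("gap",current_finger_gap(),current_force())
p=np.array(current_position())-0.15*ex
servo_line(list(p),rate=.08)
print(current_finger_gap(),current_force(),current_position())
move_gripper(0.088)
servo_line([p[0],p[1],.2],rate=.2)
print(current_clock())
goto_joints([0.9]+list(current_joint_pos()[1:]))
c=capture("top");cv2.imwrite("pics/top1.png",c["image"]);print(current_clock())
c=capture("side");cv2.imwrite("pics/side1.png",c["image"])
E
```

```text
[-0.45  0.51  1.45 -0.    1.18  0.95]
False [ 0.62311834 -0.22296885  0.00570767]
gap 0.052416005139135934 [-0.79603017 -0.5939528   1.03887805]
0.05288682528464561 [ 0.07588182 -1.01817302  3.87752039] [ 0.47535723 -0.24834744  0.00617664]
8.4667
11.1167
```

View pics/top1.png

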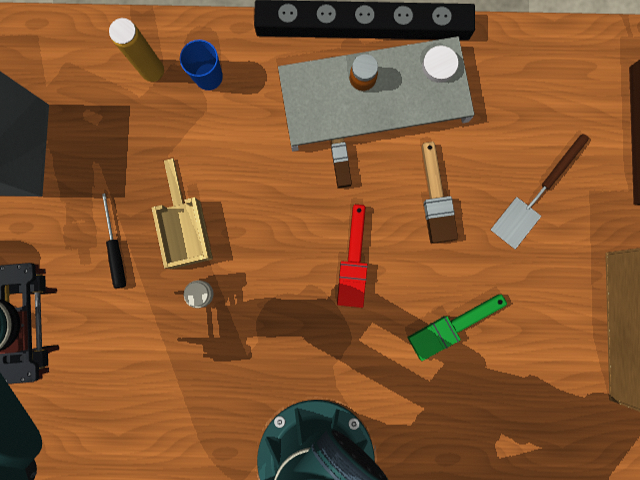

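The wide brush is fully out: head at about (440,220), handle end at (429,145), well in front of the shelf. The narrow brush at (341,165) has not moved. Next I measure the pose again.

```bash
python3 - <<'E'
from h import *
c=capture("top");P=cloud(c);P[c["range_z"]<=0]=9
for s in silhouettes("top","wide_brush")[:4]:
    Q=P[s["region"]]; print(round(s["conf"],2),np.round(s["xy"]))
Q=P.reshape(-1,3)
for nm,(x,y),r in [("head",(.475,-.248),.06),("all",(.53,-.24),.13),("narrow",(.6,-.04),.07)]:
    A=Q[(np.hypot(Q[:,0]-x,Q[:,1]-y)<r)&(Q[:,2]>.016)&(Q[:,2]<.035)]
    rr,bb=rect(A);print(nm,len(A),[np.round(v,1) for v in rr],np.round(bb,1).tolist(), np.round(np.percentile(A[:,2],[5,50,95]),4))
H=Q[(np.hypot(Q[:,0]-.585,Q[:,1]+.23)<.05)&(Q[:,2]>.016)&(Q[:,2]<.035)]
print(H.mean(0)); A=H[:,:2]-H[:,:2].mean(0); w,v=np.linalg.eigh(A.T@A); print(np.degrees(np.arctan2(v[1,1],v[0,1])), H.min(0),H.max(0))
E
```

```text
0.86 [437. 207.]
0.85 [446. 327.]
0.71 [355. 273.]
head 1200 [array([ 487.9, -245.7]), array([93.4, 55.2]), np.float64(9.8)] [[437.1000061035156, -226.39999389648438], [446.6000061035156, -280.8999938964844], [538.5999755859375, -264.8999938964844], [529.0999755859375, -210.5]] [0.024  0.0288 0.0325]
all 1919 [array([ 545. , -235.9]), array([209.3,  55.3]), np.float64(9.6)] [[437.20001220703125, -226.0], [446.3999938964844, -280.5], [652.7999877929688, -245.8000030517578], [643.5999755859375, -191.1999969482422]] [0.0211 0.0273 0.032 ]
narrow 690 [array([601.9, -37.6]), array([101.5,  30.3]), np.float64(9.6)] [[549.2999877929688, -31.100000381469727], [554.4000244140625, -61.0], [654.5, -44.099998474121094], [649.5, -14.199999809265137]] [0.0227 0.0284 0.0321]
[ 0.58474184 -0.22835059  0.02458647]
-170.38832188706348 [ 0.53593792 -0.24807127  0.0162336 ] [ 0.63445574 -0.20862341  0.03115197]
```

```bash
python3 - <<'E'
from h import *
th=np.radians(9.65); ex=np.array([np.cos(th),np.sin(th),0])
o=np.array([.4858,-.2462,0]); g=o+0.083*ex
q,j=quat(th,g+[0,0,.15]); print(np.round(j,2))
move_ptp(list(g+[0,0,.15]),q)
servo_line(list(g+[0,0,.05]),q,rate=.2)
print(servo_line(list(g+[0,0,.004]),q,rate=.08,contact_N=8), current_position())
move_gripper(0.01); print("gap",current_finger_gap(),current_force())
z=current_position()[2]
servo_line(list(g+[0,0,.16]),rate=.12); print(current_finger_gap(),current_force(),current_torque())
k=np.radians(14.6); kx=np.array([np.cos(k),np.sin(k),0]); K=np.array([.4445,.2834,0])
t=K+.083*kx+[0,0,.16]
# keep same jaw sense
x0=Ro.from_quat(q).as_matrix()
q2=list((Ro.from_euler('z',k-th)*Ro.from_quat(q)).as_quat())
j2=inverse_kinematics(list(t),q2); print(j2 is not None and np.round(j2,2))
n=3
servo_line(list(t),q2,rate=.25)
print(current_finger_gap(),current_position(),current_clock())
for n in ["top","side"]:
    c=capture(n);cv2.imwrite(f"pics/{n}2.png",c["image"])
E
```

```text
[-0.5   0.45  1.56 -0.    1.13  0.9 ]
False [ 0.567621   -0.23227722  0.0037799 ]
gap 0.025614384900440386 [-0.23032607 -0.6515984   0.05628892]
0.025972748461162553 [-0.22067322  0.1618831  -2.29165069] [ 0.07423558 -0.03095436  0.00746554]
[ 0.41  0.43  1.57 -0.    1.15  1.73]
0.025697333591964935 [0.52490705 0.30341428 0.15997244] 20.025
```

View pics/side2.png

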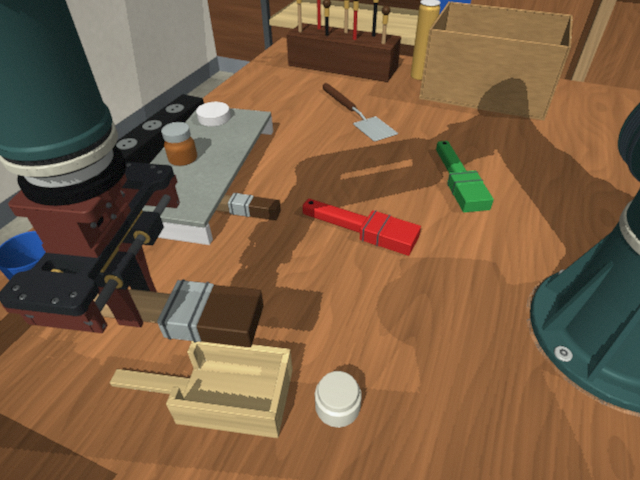

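View pics/top2.png

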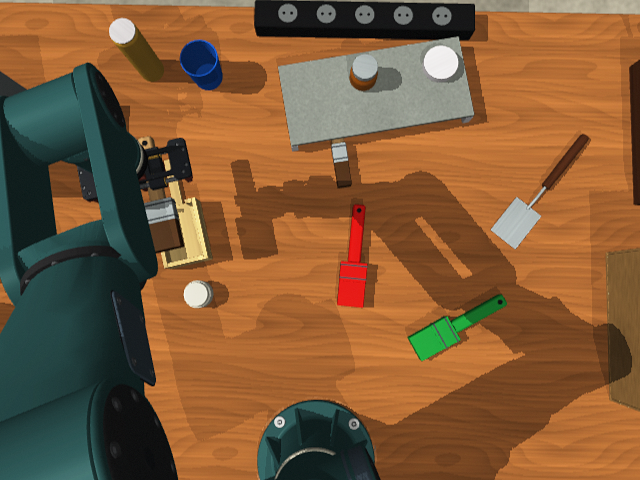

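The brush hangs above the keeper, with the head at (212,312) in the side view. I'll measure the tilt and centring from the cloud before lowering.

```bash
cat > chk.py <<'E'
from h import *
import sys
def chk(n,ztop):
    c=capture(n);P=cloud(c);P[c["range_z"]<=0]=9
    k=np.radians(14.6);R=np.array([[np.cos(k),np.sin(k)],[-np.sin(k),np.cos(k)]])
    Q=P.reshape(-1,3);L=(Q[:,:2]-[.4445,.2834])@R.T
    m=(np.abs(L[:,0]+.003)<.058)&(np.abs(L[:,1])<.04)&(np.abs(Q[:,2]-ztop)<.012)
    A=np.c_[L[m],Q[m,2]]
    if len(A)<50: print(n,len(A));return
    rr,bb=rect(A);print(n,len(A),np.round(bb,1).tolist())
    i=np.abs(A[:,2]-np.median(A[:,2]))<.006
    f=np.linalg.lstsq(np.c_[A[i,:2],np.ones(i.sum())],A[i,2],rcond=None)[0];print("slopes,z",np.round(f,4))
if __name__=="__main__":
    for n in ["side","top"]: chk(n,float(sys.argv[1]))
E
python3 chk.py .184
```

```text
side 4733 [[-45.599998474121094, -27.700000762939453], [54.5, -28.899999618530273], [55.20000076293945, 26.799999237060547], [-44.900001525878906, 28.0]]
slopes,z [ 0.0093 -0.0197  0.1821]
top 1525 [[-44.5, 21.899999618530273], [-44.400001525878906, -28.200000762939453], [55.0, -27.899999618530273], [54.900001525878906, 22.200000762939453]]
slopes,z [0.0087 0.0002 0.1844]
```

```bash
python3 - <<'E'
from h import *
p=current_position()
print(servo_line([p[0],p[1],.07],rate=.1,contact_N=6),current_position())
print(servo_line([p[0],p[1],.025],rate=.05,contact_N=5),current_position())
print(servo_line([p[0],p[1],.0125],rate=.02,contact_N=4),current_position(),current_force(),current_clock())
c=capture("side");cv2.imwrite("pics/side3.png",c["image"])
E
python3 chk.py .038
```

```text
False [0.52557236 0.30405055 0.07059392]
False [0.52529709 0.30393689 0.02526367]
True [0.52488827 0.3037459  0.01393424] [ 0.73293885 -0.12558134  3.95929039] 22.875
side 4949 [[-61.0, 40.0], [-61.0, -40.0], [55.0, -40.0], [55.0, 40.0]]
slopes,z [ 0.0064 -0.0123  0.0361]
top 1289 [[-61.0, -39.79999923706055], [54.5, -40.0], [54.599998474121094, 39.70000076293945], [-60.900001525878906, 39.900001525878906]]
slopes,z [0.0074 0.0008 0.0385]
```

View pics/side3.png

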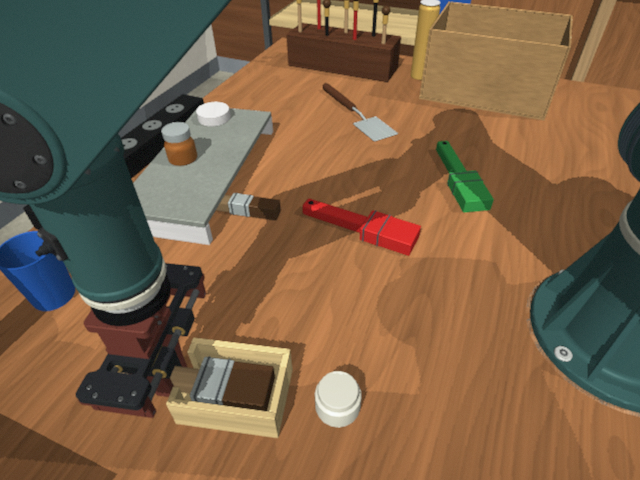

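The head is in the pocket at (233,383), touching the floor with its top at about 38 mm. I'll release it and retreat.

```bash
python3 - <<'E'
from h import *
p=current_position()
move_gripper(0.07); print(current_finger_gap())
servo_line([p[0],p[1],.20],rate=.12)
goto_joints([-0.3]+list(current_joint_pos()[1:]))
for n in ["top","side"]:
    c=capture(n);cv2.imwrite(f"pics/{n}4.png",c["image"])
print(current_clock(),current_force())
for s in silhouettes("top","narrow_brush")[:3]:print("narrow",s["conf"],s["xy"])
c=capture("top");P=cloud(c);Q=P.reshape(-1,3)
k=np.radians(14.6);R=np.array([[np.cos(k),np.sin(k)],[-np.sin(k),np.cos(k)]]);L=(Q[:,:2]-[.4445,.2834])@R.T
for nm,m in [("head",(np.abs(L[:,0])<.05)&(np.abs(L[:,1])<.036)&(np.abs(Q[:,2]-.038)<.007)),("handle",(np.abs(L[:,0]-.12)<.05)&(np.abs(L[:,1])<.03)&(np.abs(Q[:,2]-.034)<.008))]:
    A=L[m]; r,b=rect(A); print(nm,m.sum(),np.round(b,1).tolist(),Q[m,2].mean())
E
python3 chk.py .038
```

```text
0.06989819052723299
27.225 [ 0.10952014  0.42603825 -0.17433715]
head 1206 [[-44.900001525878906, 26.899999618530273], [-44.70000076293945, -28.200000762939453], [50.0, -27.899999618530273], [49.70000076293945, 27.299999237060547]] 0.03864079270673775
handle 581 [[70.0999984741211, 13.399999618530273], [70.0999984741211, -13.699999809265137], [166.39999389648438, -13.600000381469727], [166.39999389648438, 13.5]] 0.034436885495961564
side 4962 [[-61.0, 40.0], [-61.0, -40.0], [55.0, -40.0], [55.0, 40.0]]
slopes,z [ 0.0049 -0.0121  0.0362]
top 1518 [[-61.0, -39.70000076293945], [54.900001525878906, -39.900001525878906], [55.0, 39.79999923706055], [-60.900001525878906, 40.0]]
slopes,z [0.0056 0.0016 0.0386]
```

View pics/side4.png

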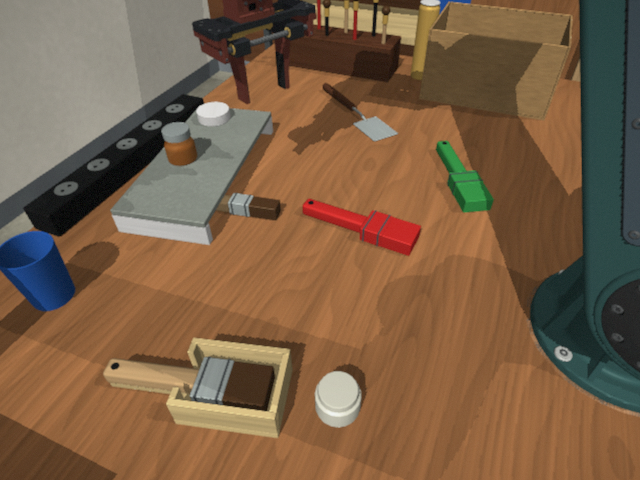

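View pics/top4.png

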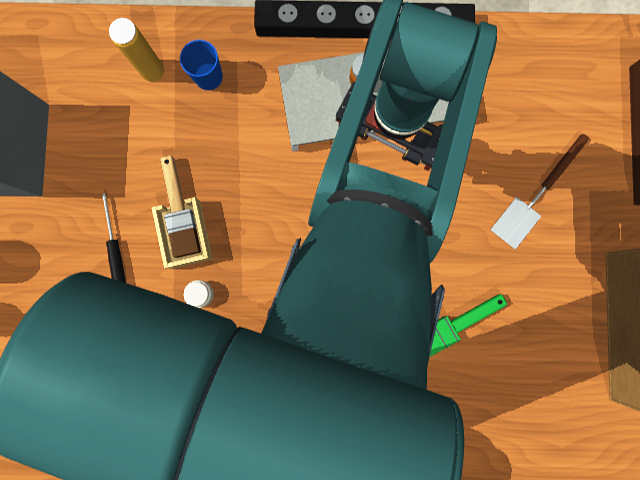

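The brush lies in the keeper, with the head at (235,383) and the handle along the rail to (110,370) in the side view. The narrow brush is unchanged at (255,206), and the arm hangs free.

```bash
python3 -c "
from bench import *
print(current_force(),close_job())"
```

```text
the job is handed in; nothing more can be done
[0.59524695 0.68181296 0.2693976 ] None
```

I took the wide brush by its head, drew it about 150 mm straight out from under the shelf, laid it flat and let go. I then gripped it by the handle, lowered it into the keeper until it touched the floor, released it, moved the arm clear and handed in at about 27 s. No verdict was reported.

**Wide brush:** The final top-camera check had the head centred within about 1 mm of the pocket's middle each way. Its underside is on the pocket floor (head top at about 38 mm), it is level within about 0.7°, and it lies along the keeper with the handle over the rail. The side camera's depth read about 2 mm lower and 0.7° more sideways tilt, which is within its calibration error and the tolerances.

**Narrow brush:** In the last side picture it was where it started. In the last top view the arm hid it and the detector did not find it. The depth check after the pull, before the placing, had it unmoved within about 1 mm.

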